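Hold the curing case's lid open at 45 degrees

ROBOT

A 6-joint arm with a two-finger parallel gripper is mounted at the origin on a cart in front of the work surface, level with it; the furniture and walls round the work are solid. World frame = base frame: x ahead of the robot, y to its left, z up, the work surface at z = 0. Lengths are in m, angles in rad, forces in N, time in s.
With the tool pointing down it reaches from about 0.275 to 0.775 m from the base axis. Payload 14.6 kg.
Tool frame: the origin (TCP) lies midway between the tips of the shut fingers; the grasp point (between the pads) lies 19 mm behind it (env.grasp_offset is the z of the grasp point in the tool frame, in m); z points along the fingers, y is the line along which they close (so a half turn about z gives the same grasp; the last joint's range is limited). The gripper opens to 85 mm and grips with 20 to 120 N. Pads are 22 mm wide; open, the fingers measure 114 mm over their backs; the gripper's body (76 mm by 85 mm) begins 54 mm behind the grasp point. The pads swing forward as they close: fully open they stand 13 mm farther back than shut.
Start: joints at [1.095, 0.263, -0.048, 1.259, 0, 1.415], TCP at [0.166, 0.498, 0.231] pointing down, gripper open.
Joint ranges: [-2.65, 2.65], [-0.89, 1.7], [-1.18, 1.37], [-2.13, 2.11], [-1.35, 1.29], [-3.14, 3.14]. Speed limits (rad/s): [1.89, 1.89, 2.57, 2.79, 3.14, 3.14].

INTERFACE

Orientations are given as a unit quaternion [x, y, z, w].
In Python, from workcell import sensors, eyes, env gives the robot as it stands.
- The arm moves only by the tool step_arm, never from a script. Its argument "series" is a list of rows, each a list of 7 numbers: the shift along the tool's x, y, z in mm, then the turn, a rotation vector about the tool's x, y, z in degrees, then the closure, from -1 (fully open) to 1 (shut), so that 0 is half open. A call has exactly 10 rows; each row is the pose to reach, as a shift and turn from the pose commanded when the call began, along the tool's axes at that moment; what a row does not reach only later rows make up. A row lasts 1/12 s, in which the tool goes at most 41.7 mm and 7.16 degrees, less where a joint would pass 70% of its speed; a pose out of reach is approached as far as the arm can. A call with a gripper value outside its range is refused whole. The fingers move at their own pace and stop on an object; "grip_force" is the grip in N (left out, the last holds). Time passes only in rows, so rows that repeat a pose let the fingers close, or fill a call up. It gives the time, the measured TCP pose, the force, the opening and the grip force at its end, in the units of the state.
- sensors.get_state(): the state, without advancing time (a new reading comes with each control period).
- eyes.get_image(name): name is "side" or "top" or "wrist"; returns a dict with "image" (420x560x3 uint8, red, green, blue), "mtx" (3x3 intrinsics, pixels), "rvec" (rotation vector, rad) and "tvec" (3), from world to camera coordinates, as OpenCV has them. Camera axes: x right, y down, z forward; pixel columns grow to the right and rows downward; lengths in m; the calibration is good to about 2 mm. A picture is of the moment at which its call begins. There is no depth.
- env.finish_job(): hands the job in; it is judged then, once.
The state is a dict: "t": time; "q": joint angles; "qd": joint speeds; "joint_efforts": joint torques, N m; "tcp_pos": TCP position; "orientation": TCP orientation; "force": force on the tool from outside, world axes, zero at the start; "wrist_torque": the same for the moment, N m; "opening": finger opening in m; "finger_force": force on a finger pad.
Only numpy, scipy, OpenCV 4.12 (cv2) and the standard library are available. Lean on these libraries where they do the work, as an engineer would, in place of code of your own. Each camera call takes 0.05 s, during which the arm holds its last target. There are 200 camera calls.

TASK

A colleague needs to look at the mortar cubes in the small grey curing case. Press the yellow pedal at the foot of the case down to its stop with the gripper so that the latch lets the blue lid pop ajar, then lift the lid and hold it open at 45 degrees, where the red bead on the arc at its side marks it; nothing else would keep it up, so finish while still holding it steady there with the gripper. Leave the cubes and the things lying round the case where they are.

Things in the scene. Friction and masses are not known exactly. Their poses are not given: they have to be found in the camera images.
- curing_case: fixed open-topped grey case, 170 deep (x), 200 wide (y), 85 mm high to its rim. Origin: centre of its underside; x points from front (pedal) to back (hinge), y to its left, z up. Latch hook at the front right (y -70 mm) over the lid's front edge. On the left wall (y +106 mm) a thin steel arc, 100 mm radius about the hinge, with a 12 mm red bead at the lid's 45 degree position
- case_lid (a joint): blue lid, 176 x 200 x 8 mm, 0.2 to 0.45 kg, hinged along the case's y at its back upper rim; rad, 0 = shut, grows as the front edge rises, limit 1.3. Latched until the pedal is pressed; then a spring plunger pops it to about 0.1. From any greater angle it falls back to that when let go. 0.785 = 45 degrees
- lid_handle (a point): middle of the lid's steel bar handle: round bar 12 mm thick running along the case's y, 92 mm clear between its two posts, its axis 40 mm above the lid's upper face. It moves with the lid; seen from the hinge it lies 145 mm to the front and 48 mm above when the lid is shut
- lid_hinge (a point): middle of the lid's hinge axis (fixed to the case: x +85, y 0, z +85 mm); the axis runs along the case's y
- latch_pedal (a joint): pedal and latch hook, one part, turning about a shaft along the case's y (x -99, z +30 mm in the case's frame); rad, 0 = up, 0.30 = down on its stop. A spring returns it; it takes about 4 N to start and 8 N at the stop, pressed at the pad. The hook frees the lid from about 0.15 on, moving 20 mm outward from the case's front
- pedal_pad (a point): middle of the upper face of the yellow, black-ribbed pedal pad (46 mm along x, 60 mm along y); moves with the pedal. With the pedal up it is 48 mm above the work surface, 82 mm in front of the case's front face and 50 mm to the left of the case's middle; it goes down about 20 mm to the stop
- mortar_cube_1: grey 40 mm mortar cube lying in the case; origin at its underside
- mortar_cube_2: grey 40 mm mortar cube lying in the case; origin at its underside
- mixing_bowl: bystander: steel bowl, 125 mm across, 55 mm high; origin at its underside
- soundness_mould_1: bystander: small brass split mould with two long needles, 31 x 180 x 30 mm
- soundness_mould_2: bystander: small brass split mould with two long needles, 31 x 180 x 30 mm
- stopwatch: bystander: black and grey stopwatch, 71 x 60 x 19 mm, to the left of the pedal
- marker_pen: bystander: white marker pen with black cap, 17 x 135 x 16 mm (long axis y), lying in front of the case to the right of the pedal
- spanner_13: bystander: steel spanner, 170 x 33 x 6 mm

How it is judged:
By the outcome, as a careful person would: the job done as asked, in the order asked, and still so for the second after the job is handed in, while the arm keeps its last pose, push and grip.
It also fails if it takes over 42 s, if anything falls off the work surface, if the arm or the gripper's body presses on something with over 40 N, if the wrist force passes 120 N, or if a joint passes its speed limit or range.

## Working session

There is one attempt and no reset: what is moved stays moved. The work goes in short steps, Python scripts to look and compute and a tool call to move; the robot and the scene stay as the last step left them, time stands still between calls to the robot, and variables do not carry over. Pictures are saved under pics/ and viewed, at most 10 in all, crops included, and the job is handed in when it is done.

Besides the shell and the picture viewer there is one more tool, called after "Request:" by a JSON object that holds its "fn" and its "kwargs". step_arm: Moves the arm, as the interface text tells. Its arguments: {"type":"object","properties":{"series":{"type":"array"},"grip_force":{"type":"number"}},"required":["series"]}

```bash
mkdir -p pics; ls; python3 - <<'E'
from workcell import sensors, eyes, env
import cv2, numpy as np, pickle
s=sensors.get_state(); print({k:np.round(v,3) for k,v in s.items()}); print(env.grasp_offset)
d={}
for n in ("side","top"):
    r=eyes.get_image(n); d[n]=r; cv2.imwrite(f"pics/{n}0.png",r["image"][:,:,::-1])
    R=cv2.Rodrigues(np.array(r["rvec"],float))[0]; print(n,"cam pos",-R.T@np.array(r["tvec"]).ravel(), "fwd",R[2])
pickle.dump(d,open("d0.pkl","wb"))
E
```

```text
pics
{'t': np.float64(0.0), 'q': array([ 1.095,  0.264, -0.049,  1.259,  0.   ,  1.416]), 'qd': array([-0.   , -0.001, -0.002,  0.001,  0.001,  0.002]), 'joint_efforts': array([-6.0000e-03, -6.3762e+01,  3.8456e+01,  1.4000e-02, -0.0000e+00,
        0.0000e+00]), 'tcp_pos': array([0.165, 0.498, 0.231]), 'orientation': array([ 0.16 ,  0.987, -0.   , -0.   ]), 'force': array([-0.301,  0.006, -0.968]), 'wrist_torque': array([-0.004, -0.002, -0.038]), 'finger_force': np.float64(0.0), 'opening': np.float64(0.085)}
-0.0187
side cam pos [0.44052805 0.82243545 0.73838086] fwd [ 0.1649518  -0.72495542 -0.66875298]
top cam pos [0.4382812  0.16352247 1.2380365 ] fwd [ 0.12258783  0.00760673 -0.99242852]
```

View pics/side0.png

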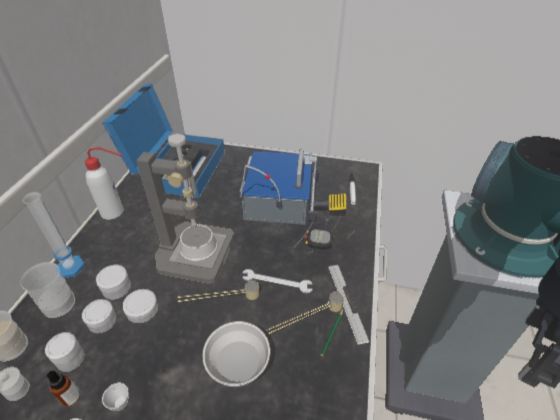

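View pics/top0.png

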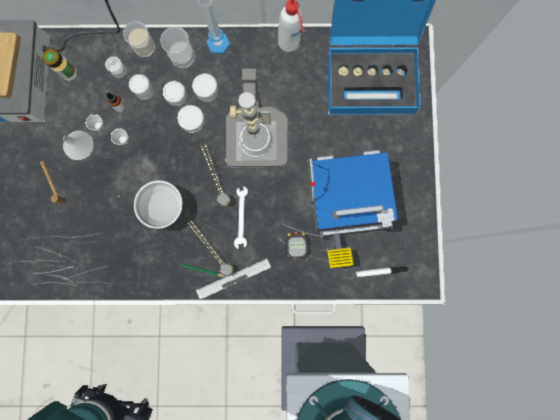

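The top view shows the blue lid with corners near (313,160), (388,153), (397,228) and (318,233). The handle bar runs from about (335,212) to (383,209). The yellow pad is at (340,258), the bead at (312,184) and the pen at (375,272). The case is turned about 5° and everything is visible in the side view too.

```bash
cat > h.py <<'E'
import cv2, numpy as np
def cam(r):
    return np.array(r["mtx"],float), cv2.Rodrigues(np.array(r["rvec"],float))[0], np.array(r["tvec"],float).reshape(3)
def ray(r,p):
    K,R,t=cam(r); v=R.T@np.linalg.solve(K,np.array([p[0],p[1],1.])); return -R.T@t, v/np.linalg.norm(v)
def onz(r,p,z):
    c,v=ray(r,p); return c+v*(z-c[2])/v[2]
def tri(a,p,b,q):
    c,u=ray(a,p); d,v=ray(b,q); s=np.linalg.lstsq(np.c_[u,-v],d-c,rcond=None)[0]
    A=c+u*s[0]; B=d+v*s[1]; return (A+B)/2, np.linalg.norm(A-B)
def proj(r,P):
    K,R,t=cam(r); x=K@(R@np.asarray(P)+t); return x[:2]/x[2]
def mask(img,lo,hi,box):
    m=cv2.inRange(cv2.cvtColor(img,cv2.COLOR_RGB2HSV),lo,hi); o=np.zeros_like(m); x0,y0,x1,y1=box; o[y0:y1,x0:x1]=m[y0:y1,x0:x1]; return o
def big(m):
    return max(cv2.findContours(m,cv2.RETR_EXTERNAL,cv2.CHAIN_APPROX_NONE)[0],key=cv2.contourArea)
E
python3 - <<'E'
from h import *; import pickle
d=pickle.load(open("d0.pkl","rb")); T,S=d["top"],d["side"]; np.set_printoptions(precision=4,suppress=True)
Y=((20,120,100),(35,255,255))
def pad(r,box):
    m=cv2.morphologyEx(mask(r["image"],*Y,box),cv2.MORPH_CLOSE,np.ones((5,5))); return cv2.minAreaRect(big(m))
pt=pad(T,(310,230,370,285)); ps=pad(S,(310,180,370,225)); print(pt,ps)
print("pad tri",tri(T,pt[0],S,ps[0]),"z48",onz(T,pt[0],.048),onz(S,ps[0],.048))
for c in cv2.boxPoints(pt): print("  padc",onz(T,c,.048))
m=cv2.morphologyEx(mask(T["image"],(100,120,60),(125,255,255),(300,140,410,245)),cv2.MORPH_CLOSE,np.ones((3,3)))
rc=cv2.minAreaRect(big(m)); print(rc)
P=np.array([onz(T,c,.093) for c in cv2.boxPoints(rc)]); print("lid",P, "sides",[np.linalg.norm(P[i]-P[i-1]) for i in range(4)],"mid",P.mean(0))
def red(r,box):
    i=r["image"]; m=mask(i,(0,150,100),(8,255,255),box)|mask(i,(172,150,100),(179,255,255),box); M=cv2.moments(m,True); return M["m10"]/M["m00"],M["m01"]/M["m00"],M["m00"]
bt=red(T,(300,170,325,200)); bs=red(S,(255,165,280,190)); print("bead",bt,bs,tri(T,bt,S,bs))
print("base px",proj(T,[0,0,0]))
a=cv2.resize(T["image"][140:290,290:420],None,fx=4,fy=4,interpolation=cv2.INTER_CUBIC)
b=cv2.resize(S["image"][130:260,225:375],None,fx=4,fy=4,interpolation=cv2.INTER_CUBIC)
cv2.imwrite("pics/topcrop.png",a[:,:,::-1]); cv2.imwrite("pics/sidecrop.png",b[:,:,::-1])
E
```

```text
((340.04949951171875, 257.49505615234375), (18.507692337036133, 24.875930786132812), 84.2894058227539) ((337.0, 201.5), (16.0, 17.0), 0.0)
pad tri (array([0.4534, 0.0197, 0.0448]), np.float64(0.001932248478281648)) z48 [0.4543 0.0201 0.048 ] [0.4524 0.0234 0.048 ]
  padc [0.4749 0.054  0.048 ]
  padc [ 0.4811 -0.01    0.048 ]
  padc [ 0.4338 -0.0138  0.048 ]
  padc [0.4277 0.05   0.048 ]
((353.82080078125, 190.22694396972656), (69.34527587890625, 80.21150970458984), 83.2901611328125)
lid [[ 0.6997  0.0977  0.093 ]
 [ 0.7233 -0.1057  0.093 ]
 [ 0.5468 -0.1205  0.093 ]
 [ 0.5238  0.0792  0.093 ]] sides [np.float64(0.176881007641696), np.float64(0.20482209725482234), np.float64(0.1771622573198194), np.float64(0.20100924393979333)] mid [ 0.6234 -0.0123  0.093 ]
bead (312.0, 183.42857142857142, 14.0) (267.3333333333333, 176.11111111111111, 9.0) (array([0.6272, 0.0971, 0.1607]), np.float64(0.0025205693903302064))
base px [348.8345 436.1129]
```

View pics/topcrop.png

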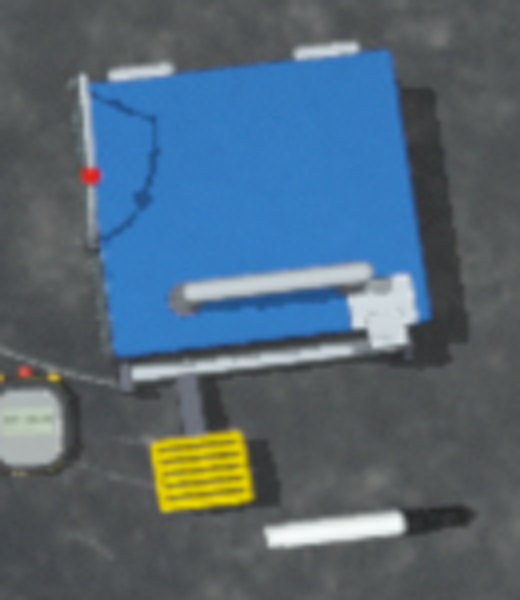

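View pics/sidecrop.png

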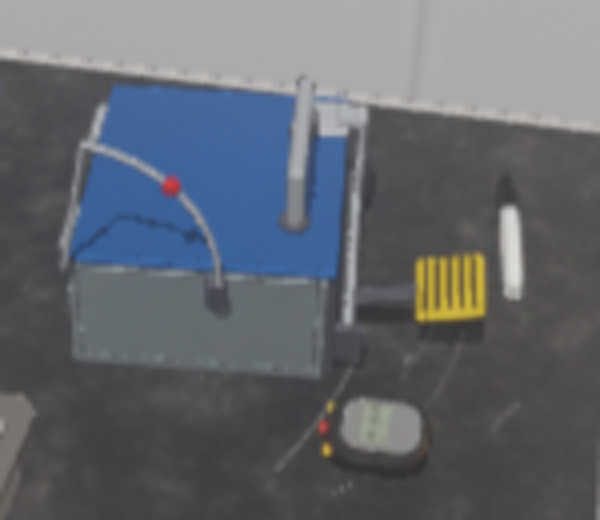

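The crops confirm the measurements, and they agree with the nominal geometry to about 2 mm:
- **Yaw:** the case is turned about +5.8°.
- **Case centre:** about (0.6255, -0.012).
- **Pad:** about (0.4545, 0.0205).

Next I'll work out the moves.

```bash
cat >> h.py <<'E'
from scipy.spatial.transform import Rotation as Ro
YAW=np.radians(5.8); C=np.array([.6255,-.012,0.])
def case(x,y,z): return C+np.array([np.cos(YAW)*x-np.sin(YAW)*y, np.sin(YAW)*x+np.cos(YAW)*y, z])
def down(tilt=0):  # tool y along case x, z down; tilt deg about case y
    yx=np.array([np.cos(YAW),np.sin(YAW),0]); z=np.array([0,0,-1.]); R=Ro.from_matrix(np.c_[np.cross(yx,z),yx,z])
    return Ro.from_rotvec(np.radians(tilt)*np.array([-np.sin(YAW),np.cos(YAW),0]))*R
def rel(s,P,R):
    R0=Ro.from_quat(s["orientation"]); return np.round(R0.inv().apply(np.array(P)-s["tcp_pos"])*1e3,1), np.round((R0.inv()*R).as_rotvec(degrees=True),1)
E
python3 - <<'E'
from h import *; from workcell import sensors
s=sensors.get_state()
print(rel(s,[.4545,.0205,.11],down()), case(-167,50,48)) if 0 else print(rel(s,[.4545,.0205,.11],down()), case(-.167,.05,.048), case(-.06,0,.133))
E
```

```text
(array([-424.9, -361.9,  121.1]), array([-0.1,  0. , 65.8])) [0.45430211 0.02086763 0.048     ] [ 0.56580716 -0.01806338  0.133     ]
```

Request:
{"fn": "step_arm", "kwargs": {"series": [[-28,-24,0,0,0,4.5,0],[-56,-48,0,0,0,9,1],[-84,-72,0,0,0,13.5,1],[-112,-96,5,0,0,18,1],[-140,-120,10,0,0,22.5,1],[-168,-144,15,0,0,27,1],[-196,-168,20,0,0,31.5,1],[-224,-192,25,0,0,36,1],[-252,-216,30,0,0,40.5,1],[-280,-240,35,0,0,45,1]], "grip_force": 20}}

```text
t: 0.93
tcp_pos: [0.3559, 0.1804, 0.196]
orientation: [0.527, 0.85, 0.0, 0.0]
force: [1.0, 1.5, -0.0]
opening: 0.0002
finger_force: 0.0
```

```bash
python3 - <<'E'
from h import *; from workcell import sensors
s=sensors.get_state(); print(s["t"],s["tcp_pos"],s["opening"],s["q"]); print(rel(s,[.4545,.0205,.09],down()))
E
```

```text
0.9333 [0.35593187 0.180445   0.19604734] 0.00016029051326696747 [ 2.64276537e-01  6.37145814e-02 -3.97345581e-01  1.10966303e+00
  2.43276845e-05  1.37422808e+00]
(array([-187.1,   17.1,  106. ]), array([ 0. , -0. , 20.6]))
```

Request:
{"fn": "step_arm", "kwargs": {"series": [[-31,3,10,0,0,4,1],[-62,6,20,0,0,8,1],[-93,9,35,0,0,12,1],[-124,12,50,0,0,16,1],[-155,14,65,0,0,20.7,1],[-187,17,85,0,0,20.7,1],[-187,17,106,0,0,20.7,1],[-187,17,106,0,0,20.7,1],[-187,17,106,0,0,20.7,1],[-187,17,106,0,0,20.7,1]]}}

```text
t: 1.77
tcp_pos: [0.4544, 0.0232, 0.0911]
orientation: [0.669, 0.743, 0.0, 0.0]
force: [0.7, 0.1, 0.1]
opening: -0.0003
finger_force: 0.0
```

```bash
python3 - <<'E'
from h import *; from workcell import sensors,eyes
s=sensors.get_state(); print(s["t"],s["tcp_pos"],s["force"]); print(rel(s,[.4545,.0205,.048],down()))
a=eyes.get_image("wrist")["image"]; b=eyes.get_image("side")["image"][130:260,225:375]
a=cv2.resize(a,(400,300)); b=cv2.resize(b,(346,300),interpolation=cv2.INTER_CUBIC)
cv2.imwrite("pics/w1.png",np.hstack([a,b])[:,:,::-1])
E
```

```text
1.7667 [0.45438749 0.02317905 0.09113691] [0.68852756 0.07189166 0.12074948]
(array([-2.7, -0.2, 43.1]), array([ 0. , -0. ,  0.2]))
```

View pics/w1.png

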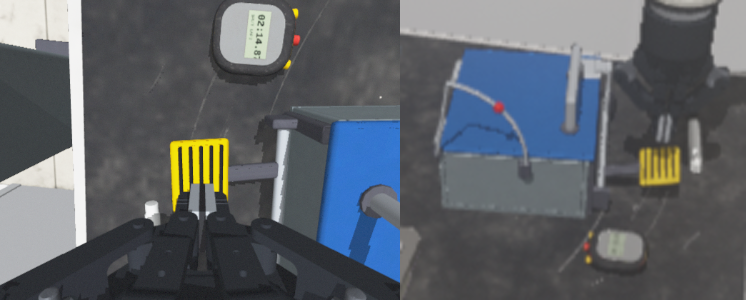

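The fingers hang shut over the pad, in the middle of it along x, and the pen and stopwatch are clear. Next I press.

Request:
{"fn": "step_arm", "kwargs": {"series": [[-2,0,15,0,0,0,1],[-2,0,30,0,0,0,1],[-2,0,38,0,0,0,1],[-2,0,43,0,0,0,1],[-2,0,47,0,0,0,1],[-2,0,51,0,0,0,1],[-2,0,55,0,0,0,1],[-2,0,58,0,0,0,1],[-2,0,58,0,0,0,1],[-2,0,58,0,0,0,1]]}}

```text
t: 2.7
tcp_pos: [0.4547, 0.0207, 0.0325]
orientation: [0.67, 0.743, 0.0, -0.0]
force: [-3.3, 1.0, 6.2]
opening: -0.0
finger_force: 3.1
```

Request:
{"fn": "step_arm", "kwargs": {"series": [[0,0,1,0,0,0,1],[0,0,2,0,0,0,1],[0,0,3,0,0,0,1],[0,0,4,0,0,0,1],[0,0,4.5,0,0,0,1],[0,0,5,0,0,0,1],[0,0,5,0,0,0,1],[0,0,5,0,0,0,1],[0,0,5,0,0,0,1],[0,0,5,0,0,0,1]]}}

```text
t: 3.53
tcp_pos: [0.4549, 0.0207, 0.0279]
orientation: [0.67, 0.743, 0.0, 0.0]
force: [-4.1, 1.1, 13.3]
opening: -0.0001
finger_force: 6.9
```

Request:
{"fn": "step_arm", "kwargs": {"series": [[0,0,0.5,0,0,0,1],[0,0,1,0,0,0,1],[0,0,1,0,0,0,1],[0,0,1,0,0,0,1],[0,0,1,0,0,0,1],[0,0,1,0,0,0,1],[0,0,1,0,0,0,1],[0,0,1,0,0,0,1],[0,0,1,0,0,0,1],[0,0,1,0,0,0,1]]}}

```text
t: 4.37
tcp_pos: [0.455, 0.0207, 0.0274]
orientation: [0.67, 0.743, 0.0, 0.0]
force: [-9.2, 1.8, 25.7]
opening: -0.0001
finger_force: 13.2
```

```bash
python3 - <<'E'
from h import *; from workcell import sensors,eyes
b=eyes.get_image("side")["image"][130:260,225:375]; a=eyes.get_image("wrist")["image"]
a=cv2.resize(a,(400,300)); b=cv2.resize(b,(346,300),interpolation=cv2.INTER_CUBIC)
cv2.imwrite("pics/w2.png",np.hstack([a,b])[:,:,::-1])
E
```

```text
(no output)
```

View pics/w2.png

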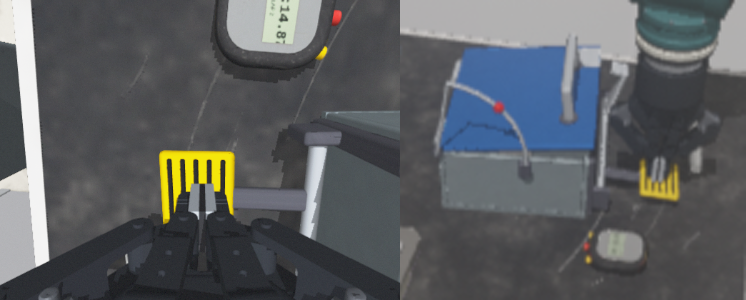

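The force rose from 13 to 26 N over 0.5 mm of travel, so the pedal is on its stop. The hook has swung outward (wrist view) and the lid looks popped. Next I back off upward and go over the handle.

```bash
python3 - <<'E'
from h import *; from workcell import sensors
s=sensors.get_state(); P=case(-.0545,0,.1472); print(P, rel(s,P+[0,0,.06],down()))
E
```

```text
[ 0.571279   -0.01750757  0.1472    ] (array([ -50.1,  111.9, -179.7]), array([0.1, 0. , 0.1]))
```

Request:
{"fn": "step_arm", "kwargs": {"series": [[0,0,-10,0,0,0,1],[0,0,-25,0,0,0,1],[0,0,-55,0,0,0,1],[0,0,-90,0,0,0,1],[0,0,-125,0,0,0,1],[0,0,-160,0,0,0,0],[-12,28,-180,0,0,0,-1],[-25,56,-180,0,0,0,-1],[-37,84,-180,0,0,0,-1],[-50,112,-180,0,0,0,-1]]}}

```text
t: 5.3
tcp_pos: [0.573, -0.0179, 0.2071]
orientation: [0.67, 0.743, 0.001, 0.001]
force: [-0.6, 0.4, 1.4]
opening: 0.0605
finger_force: 0.0
```

```bash
python3 - <<'E'
from h import *; from workcell import sensors,eyes; import pickle
s=sensors.get_state(); print(s["t"],s["tcp_pos"],s["force"],s["opening"])
d={n:eyes.get_image(n) for n in("side","top","wrist")}; pickle.dump(d,open("d1.pkl","wb"))
a=cv2.resize(d["wrist"]["image"],(400,300)); b=cv2.resize(d["side"]["image"][130:260,225:375],(346,300),interpolation=cv2.INTER_CUBIC)
cv2.imwrite("pics/w3.png",np.hstack([a,b])[:,:,::-1])
P=case(-.0545,0,.1472)
w=d["wrist"]
for y in(-.046,0,.046): print(proj(w,case(-.0545,y,.1472))*400/560)
E
```

```text
5.3 [ 0.57300404 -0.0179359   0.20705313] [-0.58218573  0.3902124   1.38914905] 0.06052340005261051
[197.09394223 213.33588638]
[196.88074509 164.02589355]
[196.64097468 108.56981432]
```

View pics/w3.png

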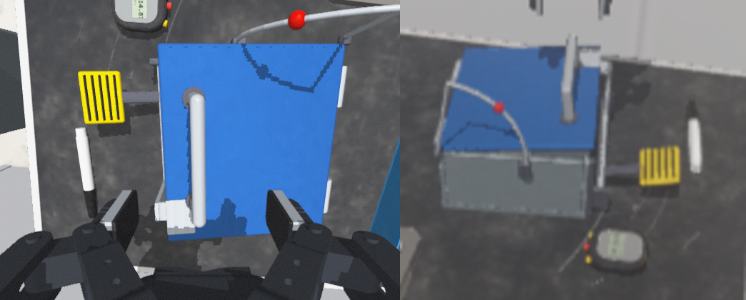

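The wrist view shows the bar at column 197, rows 93–225. That is where a lid at about 0.1 rad should put it, so the lid has popped. In the side view the lid has risen about 4 px. Next I descend and grip the bar.

Request:
{"fn": "step_arm", "kwargs": {"series": [[0,-2,10,0,0,0,-1],[0,-2,20,0,0,0,-1],[0,-2,30,0,0,0,-1],[0,-2,40,0,0,0,-1],[0,-2,50,0,0,0,-1],[0,-2,60,0,0,0,-1],[0,-2,70,0,0,0,-1],[0,-2,78,0,0,0,-1],[0,-2,78,0,0,0,-1],[0,-2,78,0,0,0,-1]]}}

```text
t: 6.28
tcp_pos: [0.5691, -0.0177, 0.1281]
orientation: [0.67, 0.743, -0.0, -0.0]
force: [0.4, -0.2, -0.4]
opening: 0.0858
finger_force: 0.0
```

Request:
{"fn": "step_arm", "kwargs": {"series": [[0,0,0,0,0,0,0],[0,0,0,0,0,0,0.5],[0,0,0,0,0,0,1],[0,0,0,0,0,0,1],[0,0,0,0,0,0,1],[0,0,0,0,0,0,1],[0,0,0,0,0,0,1],[0,0,0,0,0,0,1],[0,0,0,0,0,0,1],[0,0,0,0,0,0,1]], "grip_force": 25}}

```text
t: 7.12
tcp_pos: [0.5713, -0.0176, 0.1287]
orientation: [0.67, 0.743, 0.001, 0.001]
force: [11.5, 3.1, -4.5]
opening: 0.011
finger_force: 27.3
```

```bash
cat >> h.py <<'E'
def bar(th): 
    a=th+np.arctan2(48,145); r=np.hypot(.145,.048); return case(.085-r*np.cos(a),0,.085+r*np.sin(a))
E
python3 - <<'E'
from h import *; from workcell import sensors
s=sensors.get_state(); print(s["t"],s["tcp_pos"],s["force"],s["opening"]); R=Ro.from_quat(s["orientation"]).as_matrix(); g=s["tcp_pos"]-.0187*R[:,2]; print(g,R.round(3))
h=case(.085,0,.085); v=g-h; f=-(v[0]*np.cos(YAW)+v[1]*np.sin(YAW)); print("f,up",f,v[2],"r",np.hypot(f,v[2]),"th",np.arctan2(v[2],f)-np.arctan2(48,145))
for th in np.arange(.1,.8,.0685): print(round(th,3),(R.T@(bar(th)-bar(.1))*1e3).round(1))
E
```

```text
7.1167 [ 0.57131373 -0.01761979  0.12866241] [11.49157746  3.11925658 -4.53353226] 0.01096537736743578
[ 0.57124412 -0.01763014  0.14736228] [[-0.103  0.995  0.004]
 [ 0.995  0.103  0.001]
 [ 0.     0.004 -1.   ]]
f,up 0.13954708964532667 0.06236227969822768 r 0.15284778100332636 th 0.10058495853846805
0.1 [0. 0. 0.]
0.168 [-0.   4.6 -9.4]
0.237 [ -0.    9.9 -18.4]
0.306 [ -0.   15.7 -27.1]
0.374 [ -0.   22.2 -35.3]
0.442 [ -0.1  29.2 -43.1]
0.511 [ -0.1  36.7 -50.4]
0.58 [ -0.1  44.7 -57.2]
0.648 [ -0.1  53.1 -63.4]
0.716 [ -0.1  61.9 -69. ]
0.785 [ -0.2  71.1 -73.9]
```

The grip is on the bar, with the grasp point at the predicted radius of 152.8 mm and θ≈0.10. The roughly 11 N along x is just my 2 mm command offset, so I take that out and lift along the arc.

Request:
{"fn": "step_arm", "kwargs": {"series": [[0,2,0,0,0,0,1],[0,3,-2,0,0,0,1],[0,4,-5,0,0,0,1],[0,6.6,-9.4,0,0,0,1],[0,9,-14,0,0,0,1],[0,12,-18.4,0,0,0,1],[0,15,-23,0,0,0,1],[0,17.7,-27,0,0,0,1],[0,17.7,-27,0,0,0,1],[0,17.7,-27,0,0,0,1]]}}

```text
t: 7.95
tcp_pos: [0.5864, -0.0159, 0.1559]
orientation: [0.67, 0.743, -0.0, -0.0]
force: [-8.9, -0.6, 1.7]
opening: 0.0113
finger_force: 27.3
```

```bash
cat > st.py <<'E'
from h import *; from workcell import sensors
s=sensors.get_state(); R=Ro.from_quat(s["orientation"]).as_matrix(); g=s["tcp_pos"]-.0187*R[:,2]
h=case(.085,0,.085); v=g-h; f=-(v[0]*np.cos(YAW)+v[1]*np.sin(YAW)); print(s["t"],s["force"],s["wrist_torque"],s["opening"],"r",np.hypot(f,v[2]),"th",np.arctan2(v[2],f)-np.arctan2(48,145))
print("to go",(R.T@(bar(np.pi/4)-g)*1e3).round(1))
E
python3 st.py
```

```text
7.95 [-8.85696272 -0.56229327  1.71180097] [-0.16631331  1.51428096  0.14372703] 0.011287102256652002 r 0.1532180206642939 th 0.30482779514970315
to go [ -0.2  55.6 -47. ]
```

The lid lifts freely with small forces. I continue along the arc to about 0.72.

Request:
{"fn": "step_arm", "kwargs": {"series": [[0,2.2,-4,0,0,0,1],[0,5.5,-8.2,0,0,0,1],[0,9,-12,0,0,0,1],[0,12.5,-16,0,0,0,1],[0,20,-23.3,0,0,0,1],[0,28,-30.1,0,0,0,1],[0,36.4,-36.3,0,0,0,1],[0,45.2,-41.9,0,0,0,1],[0,45.2,-41.9,0,0,0,1],[0,45.2,-41.9,0,0,0,1]]}}

```text
t: 8.78
tcp_pos: [0.6324, -0.0108, 0.1991]
orientation: [0.669, 0.743, 0.001, 0.0]
force: [-10.3, 2.7, 11.9]
opening: 0.011
finger_force: 27.8
```

```bash
python3 st.py
```

```text
8.7833 [-10.26014911   2.67130775  11.91524206] [0.50485045 1.73041957 0.07447024] 0.010955962181430617 r 0.15397047337618974 th 0.719928250589428
to go [-0.5  9.4 -3.7]
```

Request:
{"fn": "step_arm", "kwargs": {"series": [[0,1.5,-1,0,0,0,1],[0,3,-2,0,0,0,1],[0,4.5,-3,0,0,0,1],[0,6,-4,0,0,0,1],[0,7.5,-5,0,0,0,1],[0,9,-5.8,0,0,0,1],[0,9,-5.8,0,0,0,1],[0,9,-5.8,0,0,0,1],[0,9,-5.8,0,0,0,1],[0,9,-5.8,0,0,0,1]]}}

```text
t: 9.62
tcp_pos: [0.641, -0.0099, 0.204]
orientation: [0.67, 0.743, 0.0, 0.0]
force: [-5.2, 2.7, 5.2]
opening: 0.0109
finger_force: 27.0
```

```bash
python3 st.py; python3 - <<'E'
from h import *; from workcell import eyes; import pickle
d={n:eyes.get_image(n) for n in("side","top")}; pickle.dump(d,open("d2.pkl","wb"))
i=d["side"]; b=cv2.resize(i["image"][100:220,225:345],None,fx=5,fy=5,interpolation=cv2.INTER_CUBIC)
cv2.imwrite("pics/s4.png",b[:,:,::-1])
# where the lid's left-edge corners should project at candidate angles
for deg in (42,45,48):
    t=np.radians(deg); u=np.array([-np.cos(t),np.sin(t)]); n=np.array([np.sin(t),np.cos(t)])
    for nm,l,h in(("front low",.176,0),("front up",.176,.008)):
        p=np.array([.085,.085])+u*l+n*h; print(deg,nm,"side L",((proj(i,case(p[0],.1,p[1]))-[225,100])*5).round(),"top L",proj(d["top"],case(p[0],.1,p[1])).round(1))
print("bead",((proj(i,case(.0143,.106,.1557))-[225,100])*5).round())
E
```

```text
9.6167 [-5.18422759  2.70078288  5.2066048 ] [0.46490051 1.28613739 0.05313061] 0.010912239181173056 r 0.15422702080688866 th 0.7846347701075265
to go [-0.6  0.8  1.3]
42 front low side L [332. 308.] top L [319.7 205.6]
42 front up side L [321. 297.] top L [319.6 202.9]
45 front low side L [319. 295.] top L [319.6 202.4]
45 front up side L [308. 284.] top L [319.5 199.6]
48 front low side L [305. 283.] top L [319.5 199.1]
48 front up side L [293. 273.] top L [319.4 196.2]
bead [207. 385.]
```

View pics/s4.png

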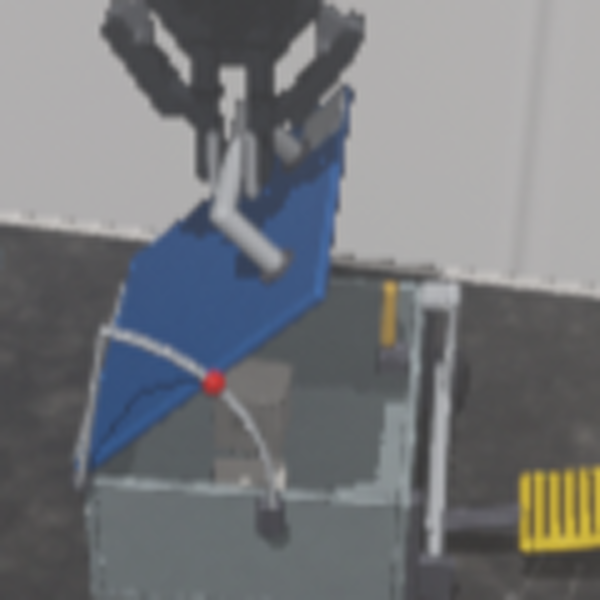

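The lid's lower left edge runs from (85,475) through the bead (213,381) to the corner at (325,295), against (319,295) predicted for 45°. I'll check the angle from the slope of that edge.

```bash
python3 - <<'E'
from h import *; import pickle
i=pickle.load(open("d2.pkl","rb"))["side"]; m=mask(i["image"],(100,90,40),(125,255,255),(235,110,300,200))
pts=[]
for x in list(range(250,263))+list(range(272,287)):
    ys=np.flatnonzero(m[:,x]); pts.append((x,ys.max()+.5))
pts=np.array(pts); k=np.polyfit(pts[:,0],pts[:,1],1); res=pts[:,1]-np.polyval(k,pts[:,0]); g=abs(res)<1; k=np.polyfit(pts[g,0],pts[g,1],1); print("fit",k,g.sum(),len(pts),"at 267.6:",np.polyval(k,267.6))
for deg in range(41,50):
    t=np.radians(deg); u=np.array([-np.cos(t),np.sin(t)])
    q=[proj(i,case(*(lambda p:(p[0],.1,p[1]))(np.array([.085,.085])+u*l))) for l in(.03,.17)]
    sl=(q[1][1]-q[0][1])/(q[1][0]-q[0][0]); print(deg,sl.round(3),"at 267.6-1.2:",(q[0][1]+sl*(266.4-q[0][0])).round(2))
print("bead exp",proj(i,case(.0143,.106,.1557)))
E
```

```text
fit [ -0.74669871 375.17669328] 28 28 at 267.6: 175.36011835542791
41 -0.629 at 267.6-1.2: 178.68
42 -0.656 at 267.6-1.2: 177.98
43 -0.683 at 267.6-1.2: 177.25
44 -0.712 at 267.6-1.2: 176.5
45 -0.742 at 267.6-1.2: 175.71
46 -0.773 at 267.6-1.2: 174.9
47 -0.806 at 267.6-1.2: 174.04
48 -0.84 at 267.6-1.2: 173.16
49 -0.875 at 267.6-1.2: 172.23
bead exp [266.3442853 176.9905719]
```

The slope gives 45.1° and the kinematics give 0.785, so they agree. I'll hold one call to settle, then hand in.

Request:
{"fn": "step_arm", "kwargs": {"series": [[0,0,0,0,0,0,1],[0,0,0,0,0,0,1],[0,0,0,0,0,0,1],[0,0,0,0,0,0,1],[0,0,0,0,0,0,1],[0,0,0,0,0,0,1],[0,0,0,0,0,0,1],[0,0,0,0,0,0,1],[0,0,0,0,0,0,1],[0,0,0,0,0,0,1]]}}

```text
t: 10.55
tcp_pos: [0.641, -0.0098, 0.204]
orientation: [0.67, 0.743, 0.0, 0.0]
force: [-6.1, 2.7, 4.6]
opening: 0.0107
finger_force: 27.0
```

```bash
python3 st.py; python3 -c "
from workcell import env
print(env.finish_job())"
```

```text
10.55 [-6.08915951  2.68982022  4.55343301] [0.47768209 1.28961942 0.09754274] 0.010699652379957915 r 0.15422174531577368 th 0.7845772962308719
to go [-0.6  0.8  1.3]
the job is handed in; nothing more can be done
None
```

I pressed the pedal to its stop, the lid popped ajar, and I handed the job in at 10.6 s with the gripper holding the lid steady at about 45° (0.785 rad) at the red bead; no result came back from the judging.

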